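# Extend a probe mast by one hole and stand it up

### The job

Get the test probe mast ready: first slide the jig block to the end of its rail that the black fuse holder base leaves free. Then, with the mast still lying down, press its red snap button flush, push the telescoping tube out to the very next hole so that the button springs fully up again, and finally swing the mast upright to its stop and let go. Do not disturb the things lying around it.

Things in the scene. Friction and masses are not known exactly. Their poses are not given: they have to be found in the camera images.
- station: Fixed T-shaped dark steel base plate, 6 mm thick; place and yaw vary. Origin on the table; +y is the way the lying mast points, +x runs along the slide rail, z up. In this frame (mm): the mast's hinge is at y -120, a black saddle under the lying mast at y -20, the rail centred on y 120.
- hinge (a point): Centre of the mast's hinge on the zinc foot, 52 mm above the table, 120 mm from the station's origin along its -y. The hinge axis runs along the station's x. The foot's two ears reach 26 mm to either side and 66 mm high.
- rail_mid (a point): Middle of the steel slide rail's top, straight in front of the mast, 16 mm above the table. The rail is 24 mm wide and runs 125 mm to either side along the station's x, with a stop at each end.
- jig (a joint): Slide of the aluminium jig block, m, along the station's +x; 0 straight in front of the mast, travel -0.08 to 0.08 (stops). Starts within 15 mm of 0, barring the tube: its near face is 12 mm beyond the probe tip. Block 50 mm along the rail, 76 deep (station y 92 to 168), 16 to 61 mm above the table. Friction 2 N, no catch.
- jig_handle (a point): Point on the axis of the block's upright steel handle, 85 mm above the table. The handle is a post of 18 mm diameter from 61 mm to 106 mm above the table with a black ball of 24 mm diameter centred at 108 mm; push it sideways to slide the block.
- mast (a joint): Hinge of the mast, rad, about the station's +x: 0 lying level, 1.6 upright at its stop. Fixed outer tube aluminium, 36 wide, 30 high, from 18 mm behind the hinge to 142 mm beyond, its axis level with the hinge when lying. Hinge friction 0.2 N m: let go within about 0.5 rad of upright it stays, lower it falls. Lifting at the head takes up to 4 N.
- tube (a joint): Extension of the inner tube, m, outwards along the mast: 0 first hole (start), 0.045 next hole, 0.09 third and last; play 1.5 mm, friction 1.5 N. Holes are brass-rimmed black rounds on top. It slides once the button is down 6.5 mm; between holes the button stays down by itself and springs up and locks at the next hole, but held down over a hole it slides on past.
- snap (a joint): Spring snap button, m: 0 fully up (locked when over a hole), 0.008 pressed flush with the runner's top (end of travel). Needs about 2 N to start and 6 N to be flush. Pressed along the mast's own downward direction.
- snap_top (a point): Centre of the top face of the red button, 24 x 24 mm, standing 8 mm proud of the blue runner when up (83.5 mm above the table when the mast lies). It moves with the tube. Towards the foot the blue runner reaches 23 mm from the button's centre.
- ledge_face (a point): Foot of the blue runner's upright ledge, on the face towards the button, level with the runner's top (75.5 mm above the table when lying). Ledge 46 wide, 8 thick, 16 high (to 91.5 mm); its face is 15 mm from the button's centre, on the probe side: a finger that presses the button can push the tube out against it.
- head (a point): Centre of the orange round head near the end of the tube: a disc of 30 mm diameter, 30 mm wide across the mast, its axis parallel to the hinge (station x). It lies 165 mm + extension from the hinge axis, on the mast's centre line. It can be pinched across its flat faces, and pivots in the grip as the mast swings.
- probe_tip (a point): End of the brass probe tip, 12 mm diameter, 35 mm beyond the head's centre: 200 mm + extension from the hinge axis.
- holder: Black nylon fuse holder base, loose, 80 x 50 mm, 57 mm high with its copper clips (body 42 mm), origin at the centre of its underside, long side along its x. It stands behind one end of the rail, partly in the block's way, about 118 mm to one side (station x) of the rail's middle.
- busbar: Flat loose brass busbar 80 x 40 x 6 mm, origin at the centre of its underside, behind the other end of the rail; the block passes over it freely.
- fuse_a: Yellow square ceramic fuse with blade ends, loose, 100 long (its y) x 36 wide x 36 high, origin at the centre of its underside.
- fuse_b: The second, same fuse.
- spare_foot: Loose spare zinc mounting foot, 56 x 80 mm (x, y), 50 high, origin at the centre of its underside.
- cleaner: Blue cleaner bottle, loose, 52 mm diameter, 140 high, origin at the centre of its underside.
- driver: Loose screwdriver about 180 mm long lying along its x, about 30 mm high, behind the foot.

How it is judged:
By the outcome, as a careful person would: the job done as asked, in the order asked, and still so for the second after the job is handed in, with the robot touching nothing.
It also fails if it takes over 58 s, if anything falls off the work surface, if the arm or the gripper's body presses on something with over 40 N, if the wrist force passes 120 N, or if a joint passes its speed limit or range.

### The arm

A 7-joint arm with a two-finger parallel gripper is mounted at the origin on the work surface. World frame = base frame: x ahead of the robot, y to its left, z up, the work surface at z = 0. Lengths are in m, angles in rad, forces in N, time in s.
With the tool pointing down it reaches from about 0.4 to 0.875 m from the base axis. Payload 19.3 kg.
Tool frame: the origin (TCP) lies on the centre line of the jaws, within the pads' length; the fingertips stand 8 mm ahead of it and the grasp point (between the pads) lies 11 mm behind it (bot.tip_extent is the distance from the TCP to the fingertips, in m); x points along the fingers, y is the direction in which the jaws open and shut, and the axes are right-handed (so a half turn about x gives the same grasp; the last joint's range is limited). The gripper opens to 85 mm and grips with 20 to 120 N. Pads are 22 mm wide; open, the fingers measure 114 mm over their backs; the gripper's body (76 mm by 85 mm) begins 54 mm behind the grasp point. The pads swing forward as they close: fully open they stand 13 mm farther back than shut.
Start: joints at [1.086, 0.521, -0.036, 1.599, 0.021, 1.021, -0.113], TCP at [0.252, -0.572, 0.239] pointing down, gripper open.
Joint ranges: [-2.91, 2.91], [-0.3, 2.13], [-1.5, 1.42], [0.17, 2.43], [-1.26, 4.41], [0.16, 1.93], [-2.52, 2.52]. Speed limits (rad/s): [1.89, 1.89, 2.39, 2.39, 3.01, 3.01, 3.01].

### API

Orientations are given as [roll, pitch, yaw] about the fixed x, y, z axes, in that order (R = Rz(yaw) Ry(pitch) Rx(roll)).
In Python, from workcell import sensors, imaging, order, bot gives the robot as it stands.
- The arm moves only by the tool arm_command, never from a script. Its argument "commands" is a list of rows, each an object of numbers: "dx", "dy", "dz": the shift along the tool's x, y, z in cm; "twist": the turn about the tool's x in rad. A call has 1 to 12 rows; each row is the pose to reach, as a shift and turn from the pose measured when the call began, along the tool's axes at that moment; what a row does not reach only later rows make up. A row lasts 1/12 s, in which the tool goes at most 41.7 mm and 7.16 degrees, less where a joint would pass 70% of its speed; a pose out of reach is approached as far as the arm can. A call with a gripper value outside its range is refused whole. "grip" is the closure, from -1 (fully open) to 1 (shut), set as the call begins (left out, the last holds). The fingers move at their own pace and stop on an object; "squeeze" is the grip in N (left out, the last holds). Time passes only in rows, so rows that repeat a pose let the fingers close. It gives the time, the measured TCP pose, the force and the opening at its end, in the units of the state.
- sensors.observe(): the state, without advancing time (a new reading comes with each control period).
- imaging.grab_frame(name): name is "side" or "top"; returns the picture (480x640x3 uint8, red, green, blue); there is no depth.
- imaging.camera_info(name): a dict with "fx", "fy", "cx", "cy" (pixels), "origin" and "attitude" of the camera in the world. Camera axes: x right, y down, z forward; pixel columns grow to the right and rows downward; lengths in m; the calibration is good to about 2 mm. A picture is of the moment at which its call begins. camera_info takes no time and is no camera call.
- order.job_done(): hands the job in, once; it reports no verdict.
The state is a dict: "clock": time; "qpos": joint angles; "qd": joint speeds; "joint_efforts": joint torques, N m; "position": TCP position; "tool_rot": TCP orientation; "force": force on the tool from outside, world axes, zero at the start; "moment": the same for the moment, N m; "grip_width": finger opening in m.
Only numpy, scipy, OpenCV 4.12 (cv2) and the standard library are available. Lean on these libraries where they do the work, as an engineer would, in place of code of your own. Each camera call takes 0.05 s, during which the arm holds its last target.

## Working session

There is one attempt and no reset: what is moved stays moved. The work goes in short steps, Python scripts to look and compute and a tool call to move; the robot and the scene stay as the last step left them, time stands still between calls to the robot, and variables do not carry over. Pictures are saved under pics/ and viewed, and the job is handed in when it is done.

Besides the shell and the picture viewer there is one more tool, called after "Call:" by a JSON object that holds its "op" and its "data", one argument or row to a line. arm_command: Moves the arm, as the interface text tells. Its arguments: {"type":"object","properties":{"commands":{"type":"array"},"grip":{"type":"number"},"squeeze":{"type":"number"}},"required":["commands"]}

```bash
ls; mkdir -p pics; python3 - <<'E'
from workcell import sensors, imaging, order, bot
import cv2
print(sensors.observe()); print([a for a in dir(bot) if a[0]!='_'])
for n in("side","top"):
    im=imaging.grab_frame(n); cv2.imwrite(f"pics/{n}0.png",im[:,:,::-1]); print(n,imaging.camera_info(n))
E
```

```text
pics
{'clock': 0.0, 'qpos': array([ 1.08578458,  0.52199193, -0.0363284 ,  1.60001368,  0.02119714,
        1.02107868, -0.11279925]), 'qd': array([-1.03423355e-04,  9.01799090e-04, -3.45189752e-04, -3.54921745e-04,
       -5.52371309e-06, -5.04929669e-04,  1.55230748e-03]), 'joint_efforts': array([ 1.90091359e-04, -9.27107477e+01,  1.97996423e+00, -3.69941747e+01,
        1.79413782e-02,  8.03308765e-03, -1.99603619e-05]), 'position': array([ 0.25172276, -0.57171056,  0.23873744]), 'tool_rot': array([-1.50232706,  1.56968957,  2.0540676 ]), 'force': array([-0.17931732, -0.13045838, -0.05551751]), 'moment': array([-0.0138997 ,  0.00021429, -0.01577388]), 'grip_width': 0.08543030352715916}
['IKError', 'tip_extent']
side {'fx': 544.7525973552474, 'fy': 544.7525973552474, 'cx': 305.6876029697162, 'cy': 241.17716985909033, 'origin': array([0.2913415 , 0.63972201, 0.64756818]), 'attitude': array([-2.22260171, -0.0150219 , -2.7345682 ])}
top {'fx': 488.9964948269766, 'fy': 488.9964948269766, 'cx': 321.51718161553634, 'cy': 244.51540672200036, 'origin': array([ 0.51462537, -0.02976894,  0.95391216]), 'attitude': array([-3.08420174e+00,  1.68668774e-03, -1.57400605e+00])}
```

View pics/top0.png

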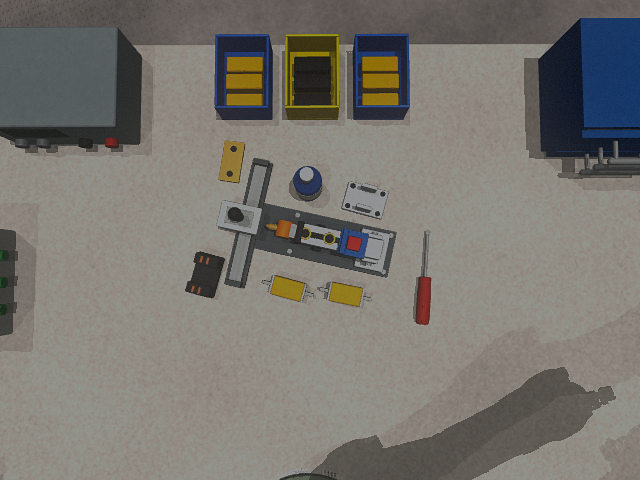

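View pics/side0.png

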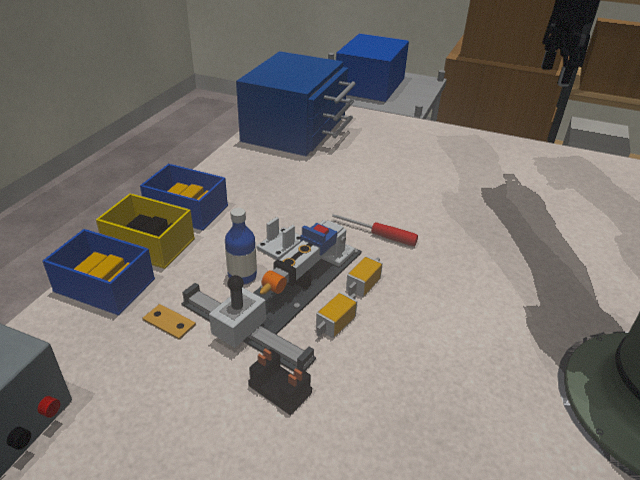

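```bash
cat > h.py <<'E'
import numpy as np, cv2
from scipy.spatial.transform import Rotation as R
from workcell import sensors, imaging, order, bot
def cam(n):
    c=imaging.camera_info(n); return c, R.from_euler('xyz',c['attitude']).as_matrix(), np.array(c['origin'])
def ray(n,uv,z):
    c,M,o=cam(n); d=M@np.array([(uv[0]-c['cx'])/c['fx'],(uv[1]-c['cy'])/c['fy'],1]); return o+d*(z-o[2])/d[2]
def proj(n,p):
    c,M,o=cam(n); q=M.T@(np.array(p)-o); return np.array([c['fx']*q[0]/q[2]+c['cx'],c['fy']*q[1]/q[2]+c['cy']])
def crop(src,out,x,y,w,h,s):
    im=cv2.imread(src)[y:y+h,x:x+w]; cv2.imwrite(out,cv2.resize(im,None,fx=s,fy=s,interpolation=cv2.INTER_CUBIC))
E
python3 - <<'E'
from h import *
crop('pics/top0.png','pics/top0c.png',205,145,200,150,4)
crop('pics/side0.png','pics/side0c.png',180,200,200,150,4)
E
```

```text
(no output)
```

View pics/top0c.png

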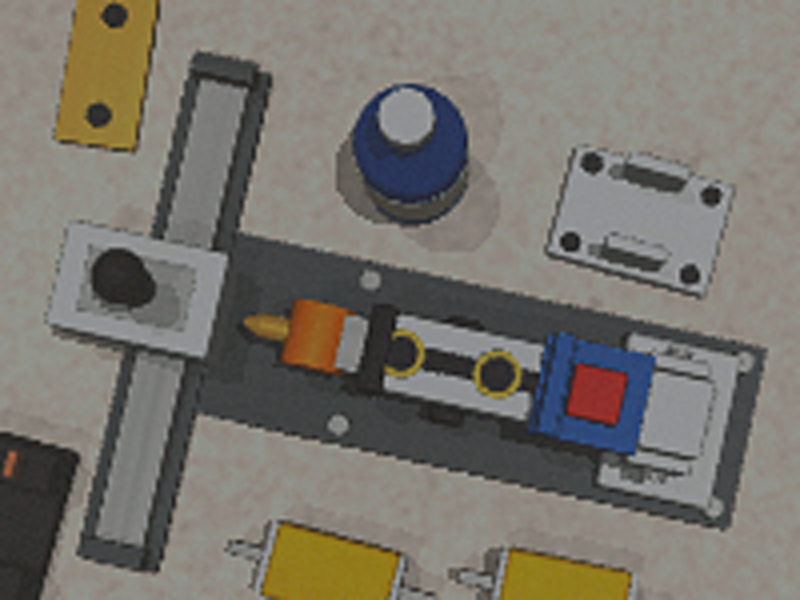

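View pics/side0c.png

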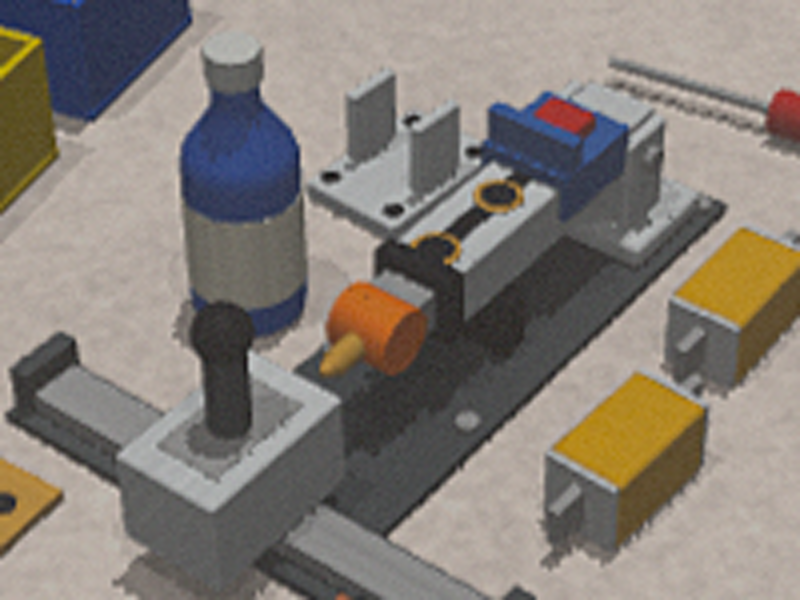

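```bash
python3 - <<'E'
from h import *
f=lambda x,y:(x/4+205,y/4+145)
g=lambda x,y:(x/4+180,y/4+200)
P={'btn':(597,393,.0835),'ring2':(497,374,.067),'ring3':(403,353,.067),'head':(317,337,.06),'tip':(245,322,.052),'ball':(117,274,.108),
'cornA':(766,347,.006),'cornB':(727,528,.006),'railU_l':(192,54,.02),'railU_r':(258,66,.02),'railL_l':(80,556,.02),'railL_r':(158,571,.02),'bottlecap':(407,115,.14),'ledgetop':(545,383,.0915)}
for k,v in P.items(): print(k,ray('top',f(*v[:2]),v[2]).round(4))
print('side btn',ray('side',g(565,117),.0835).round(4),'ball',ray('side',g(222,328),.108).round(4), 'tip',ray('side',g(323,372),.052).round(4),'head right face',ray('side',g(402,338),.052).round(4))
E
```

```text
btn [ 0.5667 -0.0868  0.0835]
ring2 [ 0.5765 -0.0425  0.067 ]
ring3 [5.862e-01 2.000e-04 6.700e-02]
head [0.5943 0.0399 0.06  ]
tip [0.6021 0.0738 0.052 ]
ball [0.6178 0.1231 0.108 ]
cornA [ 0.5935 -0.1742  0.006 ]
cornB [ 0.5058 -0.1543  0.006 ]
railU_l [0.7353 0.1035 0.02  ]
railU_r [0.7293 0.0716 0.02  ]
railL_l [0.4936 0.1557 0.02  ]
railL_r [0.4863 0.1185 0.02  ]
bottlecap [ 0.6806 -0.0041  0.14  ]
ledgetop [ 0.5707 -0.0634  0.0915]
side btn [ 0.565  -0.0856  0.0835] ball [0.6191 0.1218 0.108 ] tip [0.6035 0.0746 0.052 ] head right face [0.5834 0.0433 0.052 ]
```

```bash
cat >> h.py <<'E'
YAW=-0.219; O=np.array([0.5854,-0.0039,0])
S=R.from_euler('z',YAW).as_matrix()
def st(p): return O+S@np.array(p)
def inst(p): return S.T@(np.array(p)-O)
def now():
    s=sensors.observe(); M=R.from_euler('xyz',s['tool_rot']).as_matrix(); return s,np.array(s['position']),M
def to(*pts):
    s,p,M=now()
    for q in pts: print('tool cm',(100*M.T@(st(q)-p)).round(2))
def rep():
    s,p,M=now(); print('t',round(s['clock'],2),'st mm',(1000*inst(p)).round(1),'F st',(S.T@s['force']).round(1),'w',round(s['grip_width'],4))
    print('axes in station\n',(S.T@M).round(3),'twist for y->x', np.arctan2(M[:,2]@S[:,0],M[:,1]@S[:,0]).round(3),'q',s['qpos'].round(2))
E
python3 - <<'E'
from h import *
rep(); print(bot.tip_extent); to((-.035,.13,.16),(-.035,.13,.085))
E
```

```text
t 0.1 st mm [-202.3 -626.8  238.8] F st [ 0.5  0.1 -0.8] w 0.0852
axes in station
 [[-0.001  0.592 -0.806]
 [ 0.001 -0.806 -0.592]
 [-1.    -0.001  0.   ]] twist for y->x -0.937 q [ 1.09  0.52 -0.04  1.6   0.02  1.02 -0.11]
0.008
tool cm [  7.93 -51.06 -58.3 ]
tool cm [ 15.43 -51.06 -58.3 ]
```

Call:
{"op": "arm_command", "data": {
  "commands": [
    {"dx":1,"dy":-5,"dz":-5.8,"twist":-0.1},
    {"dx":2,"dy":-8,"dz":-9,"twist":-0.2},
    {"dx":3,"dy":-11,"dz":-12.5,"twist":-0.3},
    {"dx":4,"dy":-14,"dz":-16,"twist":-0.4},
    {"dx":4,"dy":-17,"dz":-19.4,"twist":-0.5},
    {"dx":4,"dy":-20,"dz":-22.8,"twist":-0.6},
    {"dx":4,"dy":-23,"dz":-26.2,"twist":-0.7},
    {"dx":4,"dy":-26,"dz":-29.7,"twist":-0.8},
    {"dx":4,"dy":-29,"dz":-33,"twist":-0.9},
    {"dx":4,"dy":-32,"dz":-36.5,"twist":-0.937},
    {"dx":4,"dy":-35,"dz":-40,"twist":-0.937},
    {"dx":4,"dy":-38,"dz":-43.4,"twist":-0.937}
  ],
  "grip": 1
}}

```text
clock: 1.1
position: [0.462, -0.1198, 0.1993]
tool_rot: [-2.349, 1.57, 2.144]
force: [0.5, -0.6, 0.2]
grip_width: -0.0005
```

```bash
python3 - <<'E'
from h import *
rep(); to((-.035,.13,.16),(-.035,.13,.085))
E
```

```text
t 1.1 st mm [ -95.2 -140.   199.3] F st [ 0.6 -0.5  0.2] w -0.0005
axes in station
 [[-0.001  1.    -0.   ]
 [ 0.001 -0.    -1.   ]
 [-1.    -0.001 -0.001]] twist for y->x -0.0 q [ 0.45  0.37 -0.4   2.    0.19  0.81 -0.28]
tool cm [  3.94   6.02 -26.99]
tool cm [ 11.44   6.03 -26.99]
```

Call:
{"op": "arm_command", "data": {
  "commands": [
    {"dy":1.5,"dz":-4},
    {"dy":3,"dz":-8},
    {"dy":4,"dz":-12},
    {"dy":5,"dz":-16},
    {"dx":2,"dy":6,"dz":-20},
    {"dx":4,"dy":6,"dz":-24},
    {"dx":4,"dy":6,"dz":-27},
    {"dx":6,"dy":6,"dz":-27},
    {"dx":9,"dy":6,"dz":-27},
    {"dx":11.4,"dy":6,"dz":-27},
    {"dx":11.4,"dy":6,"dz":-27},
    {"dx":11.4,"dy":6,"dz":-27}
  ]
}}

```text
validation failed for argument at $.co...
```

```bash
python3 - <<'E'
from h import *
rep()
for n in("side","top"):
    im=imaging.grab_frame(n); cv2.imwrite(f"pics/{n}1.png",im[:,:,::-1])
crop('pics/side1.png','pics/side1c.png',150,150,230,172,3.4)
E
```

```text
t 1.1 st mm [ -95.2 -140.   199.3] F st [ 0.6 -0.5  0.2] w -0.0005
axes in station
 [[-0.001  1.    -0.   ]
 [ 0.001 -0.    -1.   ]
 [-1.    -0.001 -0.001]] twist for y->x -0.0 q [ 0.45  0.37 -0.4   2.    0.19  0.81 -0.28]
```

View pics/side1c.png

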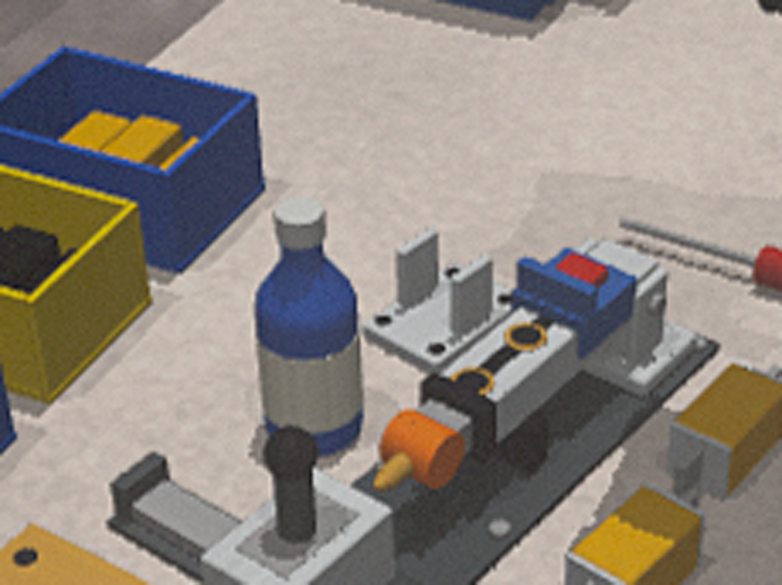

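Call:
{"op": "arm_command", "data": {
  "commands": [
    {"dx":0,"dy":1.5,"dz":-4,"twist":0},
    {"dx":0,"dy":3,"dz":-8,"twist":0},
    {"dx":0,"dy":4,"dz":-12,"twist":0},
    {"dx":0,"dy":5,"dz":-16,"twist":0},
    {"dx":2,"dy":6,"dz":-20,"twist":0},
    {"dx":4,"dy":6,"dz":-24,"twist":0},
    {"dx":4,"dy":6,"dz":-27,"twist":0},
    {"dx":6,"dy":6,"dz":-27,"twist":0},
    {"dx":9,"dy":6,"dz":-27,"twist":0},
    {"dx":11.4,"dy":6,"dz":-27,"twist":0},
    {"dx":11.4,"dy":6,"dz":-27,"twist":0},
    {"dx":11.4,"dy":6,"dz":-27,"twist":0}
  ]
}}

```text
clock: 2.2
position: [0.5787, 0.1363, 0.0858]
tool_rot: [-2.474, 1.568, 2.028]
force: [0.6, -0.4, 0.1]
grip_width: -0.0002
```

```bash
python3 - <<'E'
from h import *
rep()
for n in("side",):
    im=imaging.grab_frame(n); cv2.imwrite(f"pics/{n}2.png",im[:,:,::-1])
crop('pics/side2.png','pics/side2c.png',150,150,230,172,3.4)
E
```

```text
t 2.2 st mm [-36.9 135.4  85.8] F st [ 0.7 -0.2  0.1] w -0.0002
axes in station
 [[-0.002  1.     0.008]
 [ 0.002  0.008 -1.   ]
 [-1.    -0.002 -0.002]] twist for y->x 0.008 q [-0.08  0.69 -0.36  1.78  0.34  0.73 -0.83]
```

View pics/side2c.png

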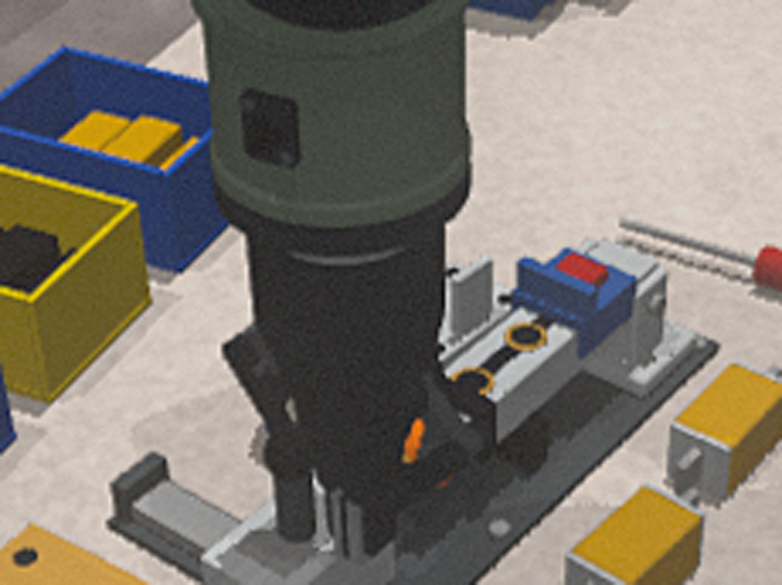

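Call:
{"op": "arm_command", "data": {
  "commands": [
    {"dx":-0.7,"dy":0.5,"dz":0.4,"twist":-0.008},
    {"dx":-0.7,"dy":1,"dz":0.4,"twist":-0.008},
    {"dx":-0.7,"dy":1.7,"dz":0.4,"twist":-0.008},
    {"dx":-0.7,"dy":2.4,"dz":0.4,"twist":-0.008},
    {"dx":-0.7,"dy":3.1,"dz":0.4,"twist":-0.008},
    {"dx":-0.7,"dy":3.8,"dz":0.4,"twist":-0.008},
    {"dx":-0.7,"dy":4.6,"dz":0.4,"twist":-0.008},
    {"dx":-0.7,"dy":5.4,"dz":0.4,"twist":-0.008},
    {"dx":-0.7,"dy":6.2,"dz":0.4,"twist":-0.008},
    {"dx":-0.7,"dy":7,"dz":0.4,"twist":-0.008},
    {"dx":-0.7,"dy":7.8,"dz":0.4,"twist":-0.008},
    {"dx":-0.7,"dy":8.4,"dz":0.4,"twist":-0.008}
  ]
}}

```text
clock: 3.25
position: [0.6618, 0.1145, 0.0939]
tool_rot: [3.044, 1.568, 1.27]
force: [-2.6, -0.9, 2.4]
grip_width: 0.0002
```

```bash
python3 - <<'E'
from h import *
rep()
E
```

```text
t 3.25 st mm [ 48.8 132.2  93.9] F st [-2.4 -1.4  2.4] w 0.0002
axes in station
 [[ 0.     1.     0.016]
 [ 0.003  0.016 -1.   ]
 [-1.     0.    -0.003]] twist for y->x 0.016 q [-0.03  0.78 -0.36  1.56  0.33  0.86 -0.72]
```

Pushing well (about 2.4 N). Continue gently to the stop.

Call:
{"op": "arm_command", "data": {
  "commands": [
    {"dx":0,"dy":0.3,"dz":0,"twist":-0.016},
    {"dx":0,"dy":0.5,"dz":0,"twist":-0.016},
    {"dx":0,"dy":0.7,"dz":0,"twist":-0.016},
    {"dx":0,"dy":0.9,"dz":0,"twist":-0.016},
    {"dx":0,"dy":0.9,"dz":0,"twist":-0.016}
  ]
}}

```text
clock: 3.67
position: [0.6693, 0.1129, 0.0937]
tool_rot: [-2.3, 1.567, 2.225]
force: [-11.0, -1.2, 5.1]
grip_width: -0.0003
```

```bash
python3 - <<'E'
from h import *
rep()
for n in("side","top"):
    im=imaging.grab_frame(n); cv2.imwrite(f"pics/{n}3.png",im[:,:,::-1])
crop('pics/top3.png','pics/top3c.png',205,120,200,150,4)
crop('pics/side3.png','pics/side3c.png',150,150,230,172,3.4)
E
```

```text
t 3.67 st mm [ 56.5 132.3  93.7] F st [-10.4  -3.6   5.1] w -0.0003
axes in station
 [[-0.003  0.999  0.032]
 [ 0.002  0.032 -0.999]
 [-1.    -0.003 -0.002]] twist for y->x 0.032 q [-0.03  0.79 -0.37  1.54  0.34  0.88 -0.7 ]
```

View pics/side3c.png

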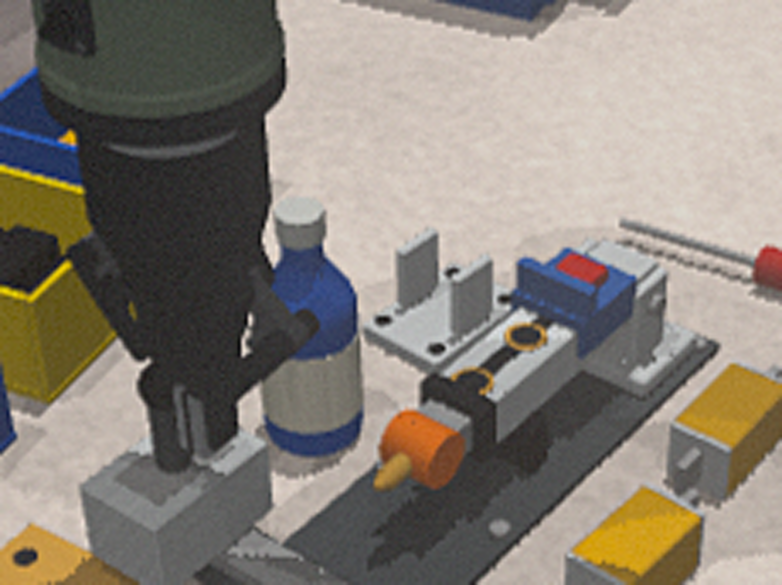

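View pics/top3c.png

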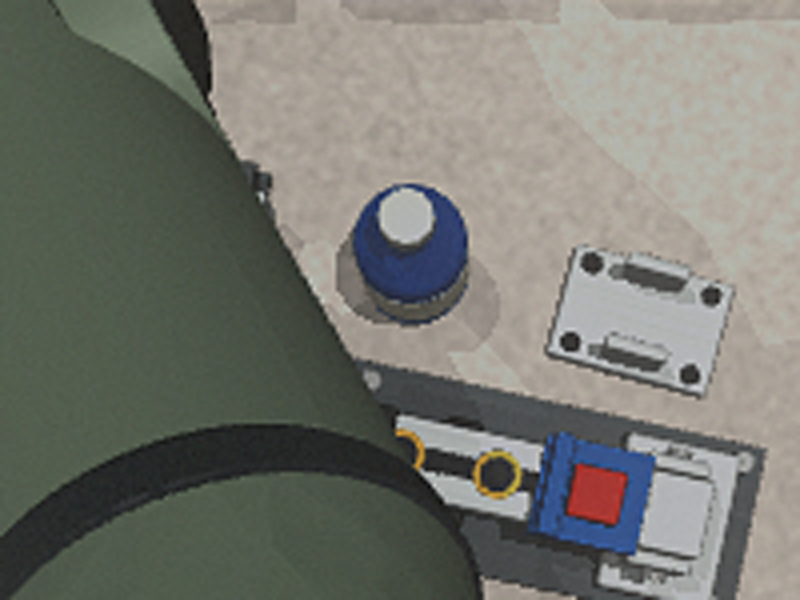

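Call:
{"op": "arm_command", "data": {
  "commands": [
    {"dx":0,"dy":0.3,"dz":0,"twist":-0.02},
    {"dx":0,"dy":0.5,"dz":0,"twist":-0.02},
    {"dx":0,"dy":0.5,"dz":0,"twist":-0.02}
  ]
}}

```text
clock: 4.02
position: [0.67, 0.1126, 0.0935]
tool_rot: [-1.543, 1.56, 3.004]
force: [-35.2, -1.2, 23.0]
grip_width: -0.0
```

```bash
python3 - <<'E'
from h import *
rep(); to((.02,.13,.095),(0,.13,.16),(0,-.0805,.16),(0,-.0805,.096))
E
```

```text
t 4.02 st mm [ 57.3 132.1  93.5] F st [-34.1  -8.8  23. ] w -0.0
axes in station
 [[-0.01   0.999  0.053]
 [-0.001  0.053 -0.999]
 [-1.    -0.011  0.   ]] twist for y->x 0.053 q [-0.02  0.8  -0.37  1.53  0.34  0.89 -0.67]
tool cm [-0.11 -3.74  0.01]
tool cm [-6.59 -5.8  -0.09]
tool cm [-6.57 -6.93 20.93]
tool cm [-0.17 -6.86 20.92]
```

Call:
{"op": "arm_command", "data": {
  "commands": [
    {"dx":0,"dy":-1.5,"dz":0,"twist":-0.05},
    {"dx":-1,"dy":-4,"dz":0,"twist":-0.05},
    {"dx":-4,"dy":-5.6,"dz":0,"twist":-0.05},
    {"dx":-6.5,"dy":-6,"dz":2,"twist":-0.05},
    {"dx":-6.5,"dy":-6.2,"dz":6,"twist":-0.05},
    {"dx":-6.5,"dy":-6.4,"dz":10,"twist":-0.05},
    {"dx":-6.5,"dy":-6.6,"dz":14,"twist":-0.05},
    {"dx":-6.5,"dy":-6.8,"dz":18,"twist":-0.05},
    {"dx":-6,"dy":-6.9,"dz":21,"twist":-0.05},
    {"dx":-4,"dy":-6.9,"dz":21.1,"twist":-0.05},
    {"dx":-2,"dy":-6.9,"dz":21.1,"twist":-0.05},
    {"dx":-2,"dy":-6.9,"dz":21.1,"twist":-0.05}
  ]
}}

```text
clock: 5.02
position: [0.5659, -0.0846, 0.1116]
tool_rot: [-1.597, 1.557, 2.999]
force: [-0.0, 0.5, 0.2]
grip_width: -0.0001
```

```bash
python3 - <<'E'
from h import *
rep()
for n in("side","top"):
    im=imaging.grab_frame(n); cv2.imwrite(f"pics/{n}4.png",im[:,:,::-1])
crop('pics/top4.png','pics/top4c.png',205,120,200,150,4)
crop('pics/side4.png','pics/side4c.png',200,150,200,150,4)
rep()
E
```

```text
t 5.02 st mm [ -1.5 -83.  111.6] F st [-0.1  0.5  0.2] w -0.0001
axes in station
 [[-0.014  0.995  0.102]
 [-0.001  0.102 -0.995]
 [-1.    -0.014 -0.   ]] twist for y->x 0.103 q [ 0.32  0.64 -0.4   1.82  0.33  0.77 -0.36]
t 5.12 st mm [ -0.2 -81.8 114.5] F st [ 1.1 -0.4 -0.2] w 0.0003
axes in station
 [[-0.011  0.995  0.104]
 [-0.001  0.104 -0.995]
 [-1.    -0.011 -0.001]] twist for y->x 0.104 q [ 0.32  0.63 -0.4   1.82  0.33  0.77 -0.36]
```

View pics/side4c.png

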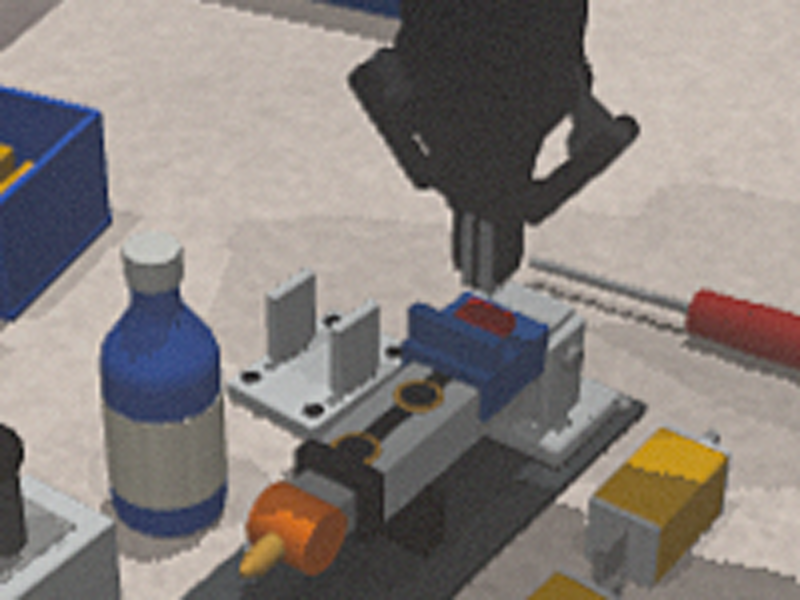

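View pics/top4c.png

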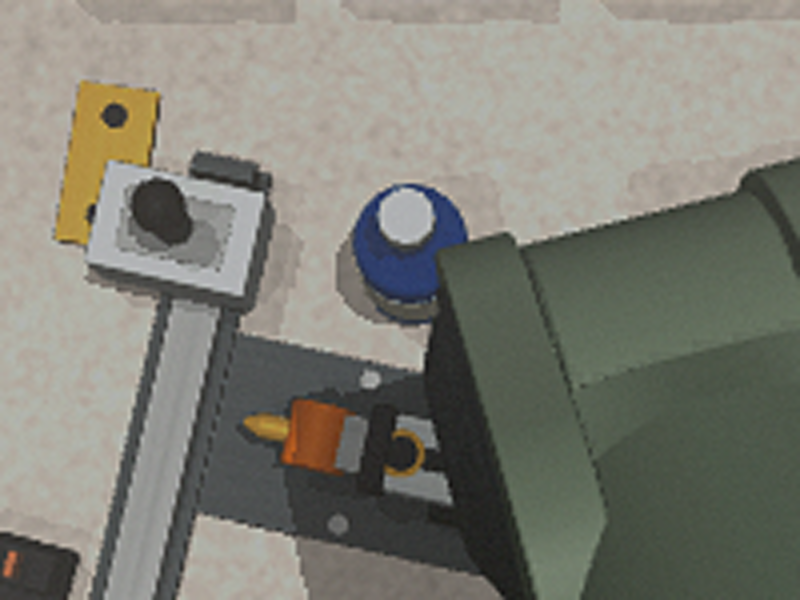

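Call:
{"op": "arm_command", "data": {
  "commands": [
    {"dx":0.5,"dy":0,"dz":0.2,"twist":0.103},
    {"dx":1,"dy":0,"dz":0.2,"twist":0.103},
    {"dx":1.5,"dy":0,"dz":0.2,"twist":0.103},
    {"dx":1.9,"dy":0,"dz":0.25,"twist":0.103},
    {"dx":2.1,"dy":0,"dz":0.25,"twist":0.103},
    {"dx":2.1,"dy":0,"dz":0.25,"twist":0.103}
  ]
}}

```text
clock: 5.62
position: [0.5668, -0.086, 0.0931]
tool_rot: [-1.523, 1.559, 2.973]
force: [0.3, -0.1, 0.2]
grip_width: -0.0
```

```bash
python3 - <<'E'
from h import *
rep()
for n in("side",):
    im=imaging.grab_frame(n); cv2.imwrite(f"pics/{n}5.png",im[:,:,::-1])
crop('pics/side5.png','pics/side5c.png',250,180,130,98,6)
rep()
E
```

```text
t 5.62 st mm [ -0.3 -84.2  93.1] F st [ 0.3 -0.1  0.2] w -0.0
axes in station
 [[-0.012  1.     0.003]
 [-0.001  0.003 -1.   ]
 [-1.    -0.012  0.001]] twist for y->x 0.003 q [ 0.3   0.66 -0.36  1.83  0.33  0.72 -0.46]
t 5.67 st mm [ -0.2 -84.2  93.4] F st [ 0.8  0.9 -0.1] w 0.0003
axes in station
 [[-0.011  1.     0.002]
 [-0.001  0.002 -1.   ]
 [-1.    -0.011  0.   ]] twist for y->x 0.002 q [ 0.3   0.66 -0.36  1.83  0.33  0.72 -0.46]
```

View pics/side5c.png

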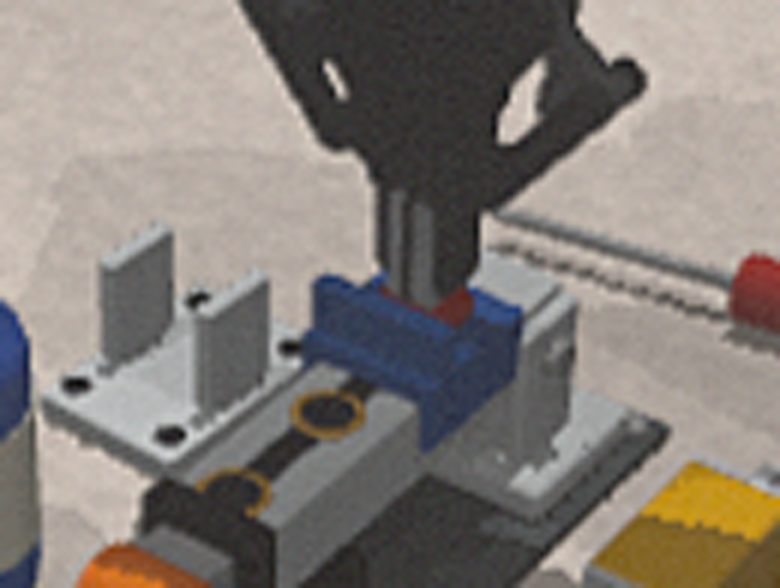

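Call:
{"op": "arm_command", "data": {
  "commands": [
    {"dx":0.3,"dy":0,"dz":0,"twist":0},
    {"dx":0.5,"dy":0,"dz":0,"twist":0},
    {"dx":0.7,"dy":0,"dz":0,"twist":0},
    {"dx":0.9,"dy":0,"dz":0,"twist":0},
    {"dx":0.9,"dy":0,"dz":0,"twist":0}
  ]
}}

```text
clock: 6.08
position: [0.5672, -0.086, 0.0843]
tool_rot: [-1.541, 1.56, 2.955]
force: [2.0, -0.2, 5.6]
grip_width: 0.0003
```

```bash
python3 - <<'E'
from h import *
rep()
E
```

```text
t 6.08 st mm [  0.  -84.1  84.3] F st [2.  0.2 5.6] w 0.0003
axes in station
 [[-0.011  1.     0.002]
 [-0.     0.002 -1.   ]
 [-1.    -0.011  0.   ]] twist for y->x 0.002 q [ 0.3   0.67 -0.35  1.83  0.34  0.71 -0.46]
```

Call:
{"op": "arm_command", "data": {
  "commands": [
    {"dx":0.1,"dy":0,"dz":0,"twist":0},
    {"dx":0.13,"dy":0,"dz":0,"twist":0},
    {"dx":0.13,"dy":0,"dz":0,"twist":0}
  ]
}}

```text
clock: 6.33
position: [0.5673, -0.086, 0.0835]
tool_rot: [-1.529, 1.561, 2.967]
force: [-1.4, 0.1, 10.8]
grip_width: 0.0001
```

```bash
python3 - <<'E'
from h import *
rep()
E
```

```text
t 6.33 st mm [  0.2 -84.1  83.5] F st [-1.4 -0.2 10.8] w 0.0001
axes in station
 [[-0.01   1.     0.002]
 [-0.     0.002 -1.   ]
 [-1.    -0.01   0.   ]] twist for y->x 0.002 q [ 0.3   0.67 -0.35  1.83  0.34  0.7  -0.46]
```

Call:
{"op": "arm_command", "data": {
  "commands": [
    {"dx":0,"dy":0,"dz":-0.25,"twist":0},
    {"dx":0,"dy":0,"dz":-0.5,"twist":0},
    {"dx":0,"dy":0,"dz":-0.75,"twist":0},
    {"dx":0,"dy":0,"dz":-1.0,"twist":0},
    {"dx":0,"dy":0,"dz":-1.3,"twist":0},
    {"dx":0,"dy":0,"dz":-1.6,"twist":0},
    {"dx":0,"dy":0,"dz":-1.8,"twist":0},
    {"dx":0,"dy":0,"dz":-1.8,"twist":0}
  ]
}}

```text
clock: 7.0
position: [0.5713, -0.0681, 0.0836]
tool_rot: [-1.526, 1.561, 2.97]
force: [0.2, 2.1, 5.6]
grip_width: 0.0002
```

```bash
python3 - <<'E'
from h import *
rep()
for n in("side",):
    im=imaging.grab_frame(n); cv2.imwrite(f"pics/{n}6.png",im[:,:,::-1])
crop('pics/side6.png','pics/side6c.png',250,180,130,98,6)
E
```

```text
t 7.0 st mm [  0.2 -65.7  83.6] F st [-0.3  2.   5.6] w 0.0002
axes in station
 [[-0.01   1.     0.003]
 [-0.     0.003 -1.   ]
 [-1.    -0.01   0.   ]] twist for y->x 0.003 q [ 0.26  0.68 -0.35  1.83  0.33  0.71 -0.49]
```

View pics/side6c.png

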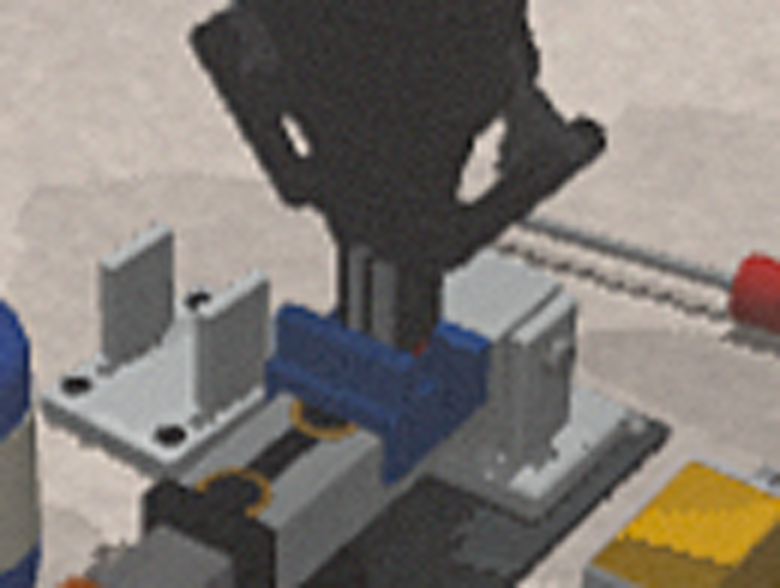

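Call:
{"op": "arm_command", "data": {
  "commands": [
    {"dx":-0.5,"dy":0,"dz":0,"twist":0},
    {"dx":-1.08,"dy":0,"dz":0,"twist":0},
    {"dx":-1.08,"dy":0,"dz":0,"twist":0},
    {"dx":-1.08,"dy":0,"dz":-0.3,"twist":0},
    {"dx":-1.08,"dy":0,"dz":-0.6,"twist":0},
    {"dx":-1.08,"dy":0,"dz":-0.9,"twist":0},
    {"dx":-1.08,"dy":0,"dz":-1.2,"twist":0},
    {"dx":-1.08,"dy":0,"dz":-1.5,"twist":0},
    {"dx":-1.08,"dy":0,"dz":-1.8,"twist":0},
    {"dx":-1.08,"dy":0,"dz":-2.0,"twist":0},
    {"dx":-1.08,"dy":0,"dz":-2.2,"twist":0},
    {"dx":-1.08,"dy":0,"dz":-2.3,"twist":0}
  ]
}}

```text
clock: 8.05
position: [0.5764, -0.0454, 0.0944]
tool_rot: [-1.543, 1.561, 2.953]
force: [-1.2, -4.6, 1.6]
grip_width: 0.0005
```

```bash
python3 - <<'E'
from h import *
rep()
for n in("side",):
    im=imaging.grab_frame(n); cv2.imwrite(f"pics/{n}7.png",im[:,:,::-1])
crop('pics/side7.png','pics/side7c.png',220,190,130,98,6)
E
```

```text
t 8.05 st mm [  0.2 -42.4  94.4] F st [-0.2 -4.8  1.6] w 0.0005
axes in station
 [[-0.01   1.     0.003]
 [-0.     0.003 -1.   ]
 [-1.    -0.01   0.   ]] twist for y->x 0.003 q [ 0.23  0.66 -0.36  1.82  0.32  0.73 -0.52]
```

View pics/side7c.png

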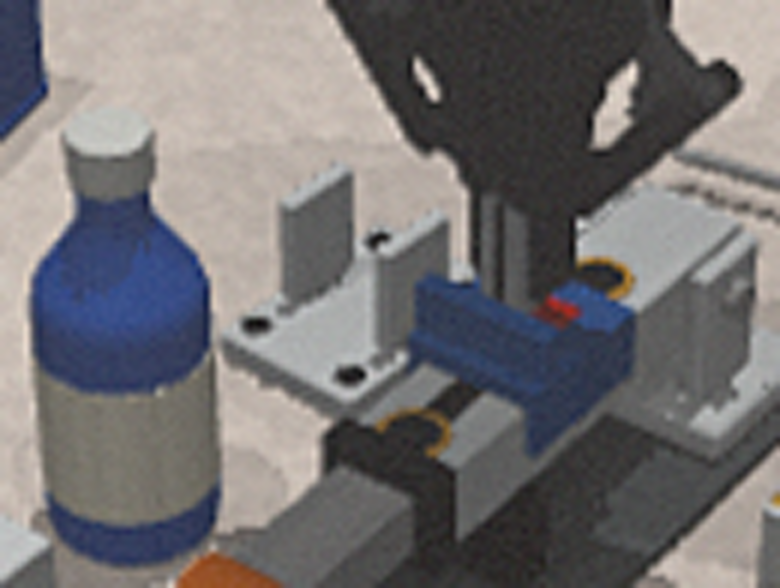

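Call:
{"op": "arm_command", "data": {
  "commands": [
    {"dx":0,"dy":0,"dz":-0.1,"twist":0},
    {"dx":0,"dy":0,"dz":-0.2,"twist":0},
    {"dx":0,"dy":0,"dz":-0.3,"twist":0},
    {"dx":0,"dy":0,"dz":-0.4,"twist":0}
  ]
}}

```text
clock: 8.43
position: [0.5773, -0.0413, 0.0944]
tool_rot: [-1.553, 1.561, 2.943]
force: [0.4, -4.4, 1.3]
grip_width: -0.0001
```

```bash
python3 - <<'E'
from h import *
rep()
for n in("side",):
    im=imaging.grab_frame(n); cv2.imwrite(f"pics/{n}8.png",im[:,:,::-1])
crop('pics/side8.png','pics/side8c.png',220,190,130,98,6)
E
```

```text
t 8.43 st mm [  0.2 -38.3  94.4] F st [ 1.4 -4.2  1.3] w -0.0001
axes in station
 [[-0.01   1.     0.003]
 [-0.     0.003 -1.   ]
 [-1.    -0.01   0.   ]] twist for y->x 0.003 q [ 0.22  0.66 -0.36  1.81  0.32  0.73 -0.53]
```

View pics/side8c.png

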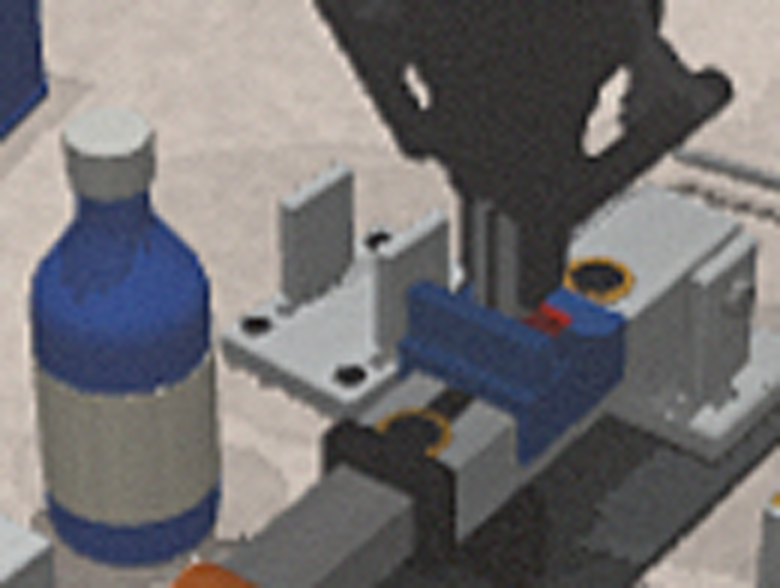

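Still sliding; continue in fine steps.

Call:
{"op": "arm_command", "data": {
  "commands": [
    {"dx":0,"dy":0,"dz":-0.1,"twist":0},
    {"dx":0,"dy":0,"dz":-0.2,"twist":0},
    {"dx":0,"dy":0,"dz":-0.25,"twist":0}
  ]
}}

```text
clock: 8.73
position: [0.5779, -0.0382, 0.0944]
tool_rot: [-1.604, 1.561, 2.893]
force: [0.4, -1.1, 0.4]
grip_width: -0.0002
```

```bash
python3 - <<'E'
from h import *
rep()
for n in("side",):
    im=imaging.grab_frame(n); cv2.imwrite(f"pics/{n}9.png",im[:,:,::-1])
crop('pics/side9.png','pics/side9c.png',220,190,130,98,6)
E
```

```text
t 8.73 st mm [  0.2 -35.1  94.4] F st [ 0.6 -1.   0.4] w -0.0002
axes in station
 [[-0.01   1.     0.003]
 [ 0.     0.003 -1.   ]
 [-1.    -0.01  -0.   ]] twist for y->x 0.003 q [ 0.22  0.66 -0.36  1.81  0.32  0.73 -0.53]
```

View pics/side9c.png

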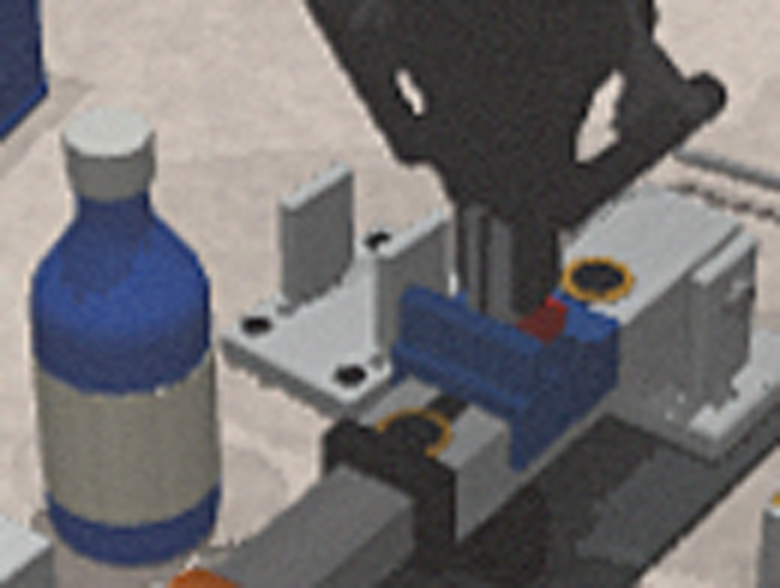

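Call:
{"op": "arm_command", "data": {
  "commands": [
    {"dx":-0.5,"dy":0,"dz":0.2,"twist":0},
    {"dx":-3,"dy":0,"dz":0.2,"twist":0},
    {"dx":-6,"dy":0,"dz":0,"twist":0},
    {"dx":-10,"dy":0,"dz":-2,"twist":0},
    {"dx":-10,"dy":0,"dz":-6,"twist":0},
    {"dx":-10,"dy":0,"dz":-10,"twist":0},
    {"dx":-10,"dy":0,"dz":-12.5,"twist":0},
    {"dx":-10,"dy":0,"dz":-12.5,"twist":0}
  ],
  "grip": -0.2
}}

```text
clock: 9.45
position: [0.6058, 0.0909, 0.1952]
tool_rot: [-2.006, 1.56, 2.498]
force: [-0.4, 0.5, -0.8]
grip_width: 0.0512
```

```bash
python3 - <<'E'
from h import *
rep()
for n in("side","top"):
    im=imaging.grab_frame(n); cv2.imwrite(f"pics/{n}10.png",im[:,:,::-1])
crop('pics/side10.png','pics/side10c.png',200,190,150,112,5)
crop('pics/top10.png','pics/top10c.png',205,120,200,150,4)
to((0,.09,.063))
E
```

```text
t 9.45 st mm [ -0.7  97.  195.2] F st [-0.5  0.4 -0.8] w 0.0512
axes in station
 [[-0.01   1.     0.01 ]
 [ 0.004  0.01  -1.   ]
 [-1.    -0.01  -0.005]] twist for y->x 0.01 q [ 0.04  0.58 -0.42  1.66  0.26  0.97 -0.67]
tool cm [13.15  0.12  0.15]
```

View pics/side10c.png

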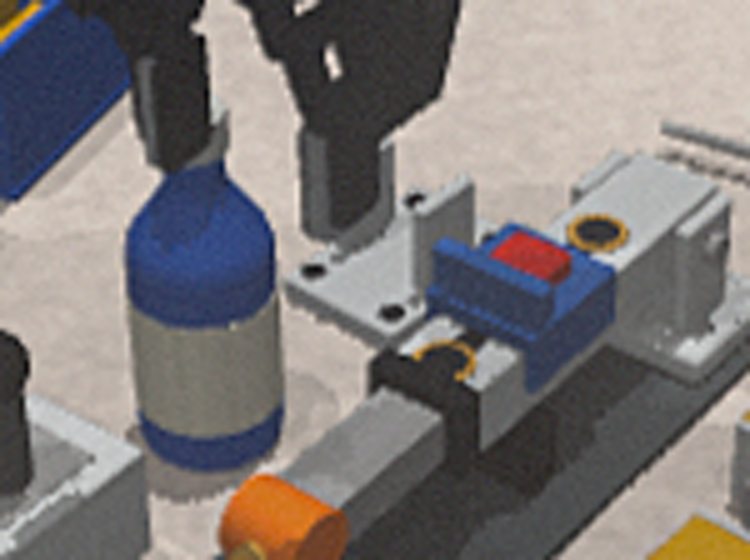

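View pics/top10c.png

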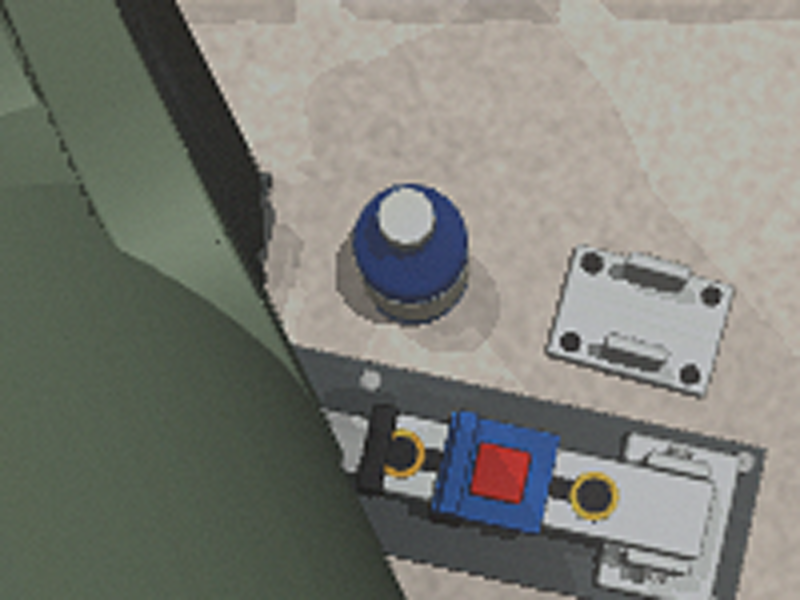

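Call:
{"op": "arm_command", "data": {
  "commands": [
    {"dx":2,"dy":0.1,"dz":0.15,"twist":0.01},
    {"dx":5,"dy":0.1,"dz":0.15,"twist":0.01},
    {"dx":8,"dy":0.1,"dz":0.15,"twist":0.01},
    {"dx":9,"dy":0.1,"dz":0.15,"twist":0.01},
    {"dx":9.5,"dy":0.1,"dz":0.15,"twist":0.01},
    {"dx":9.5,"dy":0.1,"dz":0.15,"twist":0.01}
  ]
}}

```text
clock: 10.05
position: [0.6051, 0.0833, 0.0995]
tool_rot: [-1.633, 1.56, 2.856]
force: [0.2, -0.2, 0.9]
grip_width: 0.0515
```

```bash
python3 - <<'E'
from h import *
rep()
for n in("side",):
    im=imaging.grab_frame(n); cv2.imwrite(f"pics/{n}11.png",im[:,:,::-1])
crop('pics/side11.png','pics/side11c.png',170,190,150,112,5)
to((0,.09,.04))
E
```

```text
t 10.05 st mm [ 0.3 89.4 99.5] F st [ 0.3 -0.2  0.9] w 0.0515
axes in station
 [[-0.011  1.    -0.005]
 [ 0.001 -0.005 -1.   ]
 [-1.    -0.011 -0.001]] twist for y->x -0.005 q [ 0.02  0.7  -0.37  1.72  0.33  0.79 -0.73]
tool cm [ 6.05 -0.02 -0.02]
```

View pics/side11c.png

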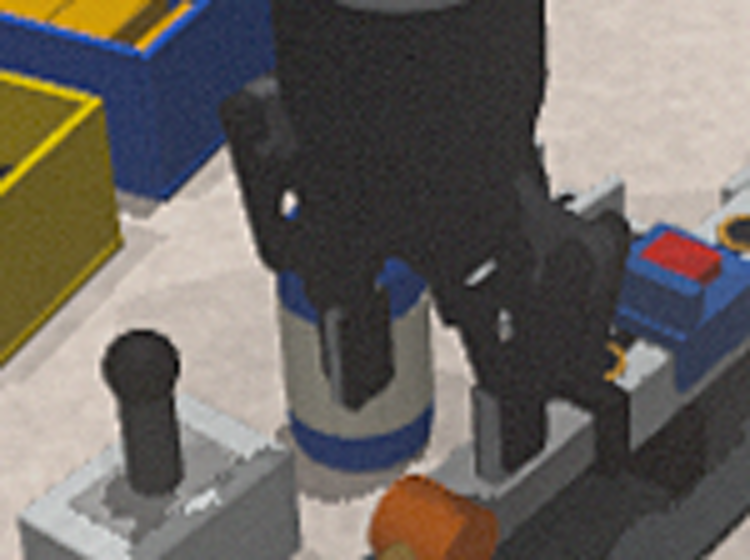

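```bash
python3 - <<'E'
from h import *
for p in((0,.09,.052),(-.015,.09,.052),(.015,.09,.067),(0,.09,.067)): print(proj('side',st(p)), (proj('side',st(p))-[170,190])*5)
E
```

```text
[257.25488174 296.39931346] [436.27440869 531.99656728]
[264.58188989 300.31826043] [472.90944943 551.59130215]
[249.59894794 285.55591036] [397.99473969 477.77955179]
[256.88347254 289.39792048] [434.41736271 496.98960242]
```

Call:
{"op": "arm_command", "data": {
  "commands": [
    {"dx":1,"dy":0,"dz":0,"twist":0},
    {"dx":2.2,"dy":0,"dz":0,"twist":0},
    {"dx":3.4,"dy":0,"dz":0,"twist":0},
    {"dx":4.6,"dy":0,"dz":0,"twist":0},
    {"dx":5.5,"dy":0,"dz":0,"twist":0},
    {"dx":5.9,"dy":0,"dz":0,"twist":0},
    {"dx":5.9,"dy":0,"dz":0,"twist":0},
    {"dx":5.9,"dy":0,"dz":0,"twist":0}
  ]
}}

```text
clock: 10.77
position: [0.6051, 0.0839, 0.0413]
tool_rot: [-1.694, 1.561, 2.795]
force: [-0.5, 0.2, -0.3]
grip_width: 0.0515
```

Call:
{"op": "arm_command", "data": {
  "commands": [
    {"dx":0,"dy":0,"dz":0,"twist":0},
    {"dx":0,"dy":0,"dz":0,"twist":0},
    {"dx":0,"dy":0,"dz":0,"twist":0},
    {"dx":0,"dy":0,"dz":0,"twist":0},
    {"dx":0,"dy":0,"dz":0,"twist":0},
    {"dx":0,"dy":0,"dz":0,"twist":0}
  ],
  "grip": 1,
  "squeeze": 25
}}

```text
clock: 11.27
position: [0.6061, 0.0839, 0.042]
tool_rot: [-1.817, 1.563, 2.672]
force: [5.8, -1.7, 2.5]
grip_width: 0.0296
```

```bash
python3 - <<'E'
from h import *
rep()
for n in("side",):
    im=imaging.grab_frame(n); cv2.imwrite(f"pics/{n}12.png",im[:,:,::-1])
crop('pics/side12.png','pics/side12c.png',170,190,150,112,5)
rep()
s,p,M=now()
# arc waypoints
h=np.array([0,-.120,.052]); q=inst(p); g0=np.array([0,.09,.052])
for a in np.arange(.1,1.62,.1):
    g=h+.21*np.array([0,np.cos(a),np.sin(a)]); d=S@(g-g0); print(round(a,1),(100*M.T@d).round(2))
E
```

```text
t 11.27 st mm [ 1.1 90.2 42. ] F st [ 6.  -0.4  2.5] w 0.0296
axes in station
 [[-0.008  1.    -0.005]
 [ 0.002 -0.005 -1.   ]
 [-1.    -0.008 -0.002]] twist for y->x -0.005 q [-0.    0.78 -0.34  1.74  0.37  0.69 -0.76]
t 11.32 st mm [ 1.1 90.1 42. ] F st [6.1 0.3 1.4] w 0.0297
axes in station
 [[-0.008  1.    -0.005]
 [ 0.002 -0.005 -1.   ]
 [-1.    -0.008 -0.002]] twist for y->x -0.005 q [-0.    0.78 -0.34  1.74  0.37  0.69 -0.76]
0.1 [-2.1  -0.02  0.1 ]
0.2 [-4.17 -0.03  0.41]
0.3 [-6.21 -0.04  0.93]
0.4 [-8.18 -0.06  1.64]
0.5 [-10.07  -0.07   2.55]
0.6 [-11.86  -0.08   3.64]
0.7 [-13.54  -0.08   4.91]
0.8 [-15.08  -0.09   6.34]
0.9 [-16.47  -0.09   7.91]
1.0 [-17.69  -0.09   9.62]
1.1 [-18.74  -0.09  11.44]
1.2 [-19.6   -0.09  13.35]
1.3 [-20.26  -0.09  15.34]
1.4 [-20.73  -0.08  17.39]
1.5 [-20.99  -0.07  19.47]
1.6 [-21.03  -0.06  21.57]
```

View pics/side12c.png

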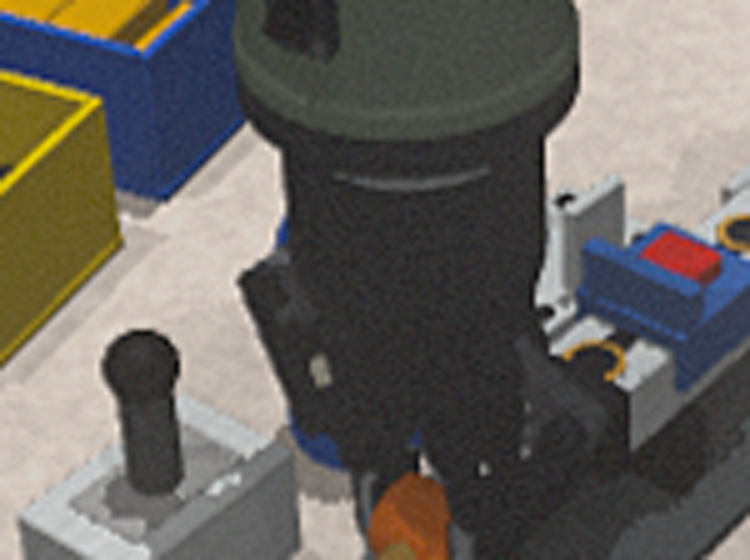

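Call:
{"op": "arm_command", "data": {
  "commands": [
    {"dx":-1,"dy":0.05,"dz":0.03,"twist":0},
    {"dx":-2.1,"dy":0.05,"dz":0.1,"twist":0},
    {"dx":-3.15,"dy":0.05,"dz":0.24,"twist":0},
    {"dx":-4.2,"dy":0.05,"dz":0.41,"twist":0},
    {"dx":-5.2,"dy":0.05,"dz":0.65,"twist":0},
    {"dx":-6.2,"dy":0,"dz":0.93,"twist":0},
    {"dx":-7.2,"dy":0,"dz":1.27,"twist":0},
    {"dx":-8.2,"dy":0,"dz":1.64,"twist":0},
    {"dx":-9.1,"dy":0,"dz":2.08,"twist":0},
    {"dx":-10.1,"dy":0,"dz":2.55,"twist":0},
    {"dx":-11,"dy":0,"dz":3.1,"twist":0},
    {"dx":-11.9,"dy":0,"dz":3.64,"twist":0}
  ],
  "squeeze": 30
}}

```text
clock: 12.32
position: [0.5985, 0.0474, 0.1618]
tool_rot: [-1.797, 1.562, 2.691]
force: [-2.5, 0.5, -4.2]
grip_width: 0.0299
```

```bash
cat >> h.py <<'E'
def arc(angs):
    rep(); s,p,M=now(); h=np.array([0,-.120,.052]); q=inst(p); q0=q+[0,0,.010]
    a0=np.arctan2(q0[2]-.052,q0[1]+.12); print('angle',a0.round(3),'r',np.hypot(q0[2]-.052,q0[1]+.12).round(4))
    for a in angs:
        g=h+np.array([.001,.21*np.cos(a),.21*np.sin(a)-.010]); print(round(a,2),(100*M.T@(st(g)-p)).round(2))
E
python3 - <<'E'
from h import *
arc(np.arange(.6,1.64,.1))
E
```

```text
t 12.32 st mm [  1.7  52.9 161.8] F st [-2.6 -0.1 -4.2] w 0.0299
axes in station
 [[-0.008  1.    -0.005]
 [ 0.002 -0.005 -1.   ]
 [-1.    -0.008 -0.002]] twist for y->x -0.005 q [ 0.1   0.6  -0.4   1.72  0.28  0.89 -0.64]
angle 0.606 r 0.2104
0.6 [ 0.13 -0.07 -0.04]
0.7 [-1.55 -0.07  1.23]
0.8 [-3.09 -0.08  2.66]
0.9 [-4.48 -0.08  4.23]
1.0 [-5.7  -0.09  5.94]
1.1 [-6.75 -0.09  7.75]
1.2 [-7.61 -0.08  9.67]
1.3 [-8.27 -0.08 11.66]
1.4 [-8.74 -0.07 13.71]
1.5 [-9.   -0.07 15.79]
1.6 [-9.04 -0.06 17.89]
```

Following well. Continue the arc to about 1.3 rad.

Call:
{"op": "arm_command", "data": {
  "commands": [
    {"dx":-0.8,"dy":-0.05,"dz":0.6,"twist":0},
    {"dx":-1.55,"dy":-0.05,"dz":1.23,"twist":0},
    {"dx":-2.35,"dy":-0.05,"dz":1.93,"twist":0},
    {"dx":-3.1,"dy":-0.05,"dz":2.66,"twist":0},
    {"dx":-3.8,"dy":-0.05,"dz":3.43,"twist":0},
    {"dx":-4.5,"dy":-0.05,"dz":4.23,"twist":0},
    {"dx":-5.1,"dy":-0.05,"dz":5.07,"twist":0},
    {"dx":-5.7,"dy":-0.05,"dz":5.94,"twist":0},
    {"dx":-6.25,"dy":-0.05,"dz":6.83,"twist":0},
    {"dx":-6.75,"dy":-0.05,"dz":7.75,"twist":0},
    {"dx":-7.6,"dy":-0.05,"dz":9.67,"twist":0},
    {"dx":-8.27,"dy":-0.05,"dz":11.66,"twist":0}
  ]
}}

```text
clock: 13.32
position: [0.5726, -0.0671, 0.2448]
tool_rot: [-1.842, 1.562, 2.648]
force: [2.9, -0.1, -9.2]
grip_width: 0.0294
```

```bash
python3 - <<'E'
from h import *
arc(np.arange(1.3,1.64,.1))
E
```

```text
t 13.32 st mm [  1.2 -64.4 244.8] F st [ 2.9  0.6 -9.2] w 0.0294
axes in station
 [[-0.008  1.    -0.004]
 [ 0.002 -0.004 -1.   ]
 [-1.    -0.008 -0.002]] twist for y->x -0.004 q [ 0.32  0.47 -0.42  1.7   0.21  1.02 -0.4 ]
angle 1.303 r 0.2103
1.3 [ 0.05 -0.02 -0.06]
1.4 [-0.42 -0.02  1.99]
1.5 [-0.67 -0.01  4.07]
1.6 [-0.72 -0.01  6.17]
```

Call:
{"op": "arm_command", "data": {
  "commands": [
    {"dx":-0.15,"dy":0,"dz":1,"twist":0},
    {"dx":-0.35,"dy":0,"dz":2,"twist":0},
    {"dx":-0.5,"dy":0,"dz":3,"twist":0},
    {"dx":-0.6,"dy":0,"dz":4,"twist":0},
    {"dx":-0.63,"dy":0,"dz":4.8,"twist":0},
    {"dx":-0.65,"dy":0,"dz":5.5,"twist":0},
    {"dx":-0.65,"dy":0,"dz":6,"twist":0},
    {"dx":-0.65,"dy":0,"dz":6.2,"twist":0},
    {"dx":-0.65,"dy":0,"dz":6.2,"twist":0}
  ]
}}

```text
clock: 14.07
position: [0.5589, -0.1281, 0.2511]
tool_rot: [-1.812, 1.562, 2.677]
force: [3.0, -0.3, -1.2]
grip_width: 0.0297
```

```bash
python3 - <<'E'
from h import *
arc([1.6])
E
```

```text
t 14.07 st mm [   1.1 -126.9  251.1] F st [ 3.   0.4 -1.2] w 0.0297
axes in station
 [[-0.008  1.    -0.004]
 [ 0.002 -0.004 -1.   ]
 [-1.    -0.008 -0.002]] twist for y->x -0.004 q [ 0.42  0.46 -0.41  1.7   0.2   1.03 -0.28]
angle 1.604 r 0.2092
1.6 [-0.08 -0.01 -0.08]
```

Call:
{"op": "arm_command", "data": {
  "commands": [
    {"dx":0,"dy":0,"dz":0.2,"twist":0},
    {"dx":0,"dy":0,"dz":0.4,"twist":0},
    {"dx":0,"dy":0,"dz":0.4,"twist":0}
  ]
}}

```text
clock: 14.32
position: [0.558, -0.132, 0.2509]
tool_rot: [-1.812, 1.562, 2.677]
force: [4.2, -0.3, -3.3]
grip_width: 0.0296
```

```bash
python3 - <<'E'
from h import *
arc([1.6])
E
```

```text
t 14.32 st mm [   1.1 -131.   250.9] F st [ 4.1  0.7 -3.3] w 0.0296
axes in station
 [[-0.008  1.    -0.004]
 [ 0.002 -0.004 -1.   ]
 [-1.    -0.008 -0.002]] twist for y->x -0.004 q [ 0.42  0.46 -0.41  1.7   0.2   1.03 -0.27]
angle 1.624 r 0.2092
1.6 [-0.1  -0.01 -0.49]
```

Call:
{"op": "arm_command", "data": {
  "commands": [
    {"dx":0,"dy":0,"dz":0.2,"twist":0},
    {"dx":0,"dy":0,"dz":0.4,"twist":0},
    {"dx":0,"dy":0,"dz":0.4,"twist":0}
  ]
}}

```text
clock: 14.57
position: [0.5573, -0.1351, 0.2509]
tool_rot: [-1.969, 1.562, 2.522]
force: [4.6, 6.6, -3.1]
grip_width: 0.0295
```

```bash
python3 - <<'E'
from h import *
arc([1.6])
for n in("side","top"):
    im=imaging.grab_frame(n); cv2.imwrite(f"pics/{n}13.png",im[:,:,::-1])
crop('pics/side13.png','pics/side13c.png',200,100,200,150,4)
E
```

```text
t 14.57 st mm [   1.1 -134.1  250.9] F st [ 3.   7.4 -3.1] w 0.0295
axes in station
 [[-0.008  1.    -0.003]
 [ 0.004 -0.003 -1.   ]
 [-1.    -0.008 -0.004]] twist for y->x -0.003 q [ 0.43  0.46 -0.41  1.7   0.2   1.03 -0.27]
angle 1.638 r 0.2094
1.6 [-0.1  -0.01 -0.8 ]
```

View pics/side13c.png

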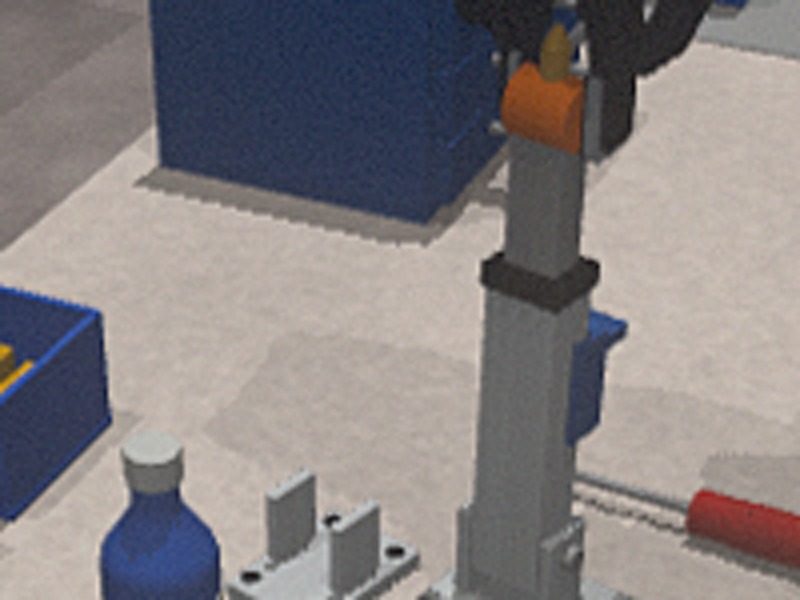

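Call:
{"op": "arm_command", "data": {
  "commands": [
    {"dx":0,"dy":0,"dz":-0.1,"twist":0},
    {"dx":0,"dy":0,"dz":-0.1,"twist":0},
    {"dx":0,"dy":0,"dz":-0.1,"twist":0},
    {"dx":0,"dy":0,"dz":-0.1,"twist":0},
    {"dx":0,"dy":0,"dz":-0.1,"twist":0},
    {"dx":0,"dy":0,"dz":-0.1,"twist":0}
  ],
  "grip": -0.3
}}

```text
clock: 15.17
position: [0.5575, -0.1343, 0.2509]
tool_rot: [-1.911, 1.562, 2.579]
force: [0.7, 0.3, -0.5]
grip_width: 0.0552
```

Call:
{"op": "arm_command", "data": {
  "commands": [
    {"dx":-1,"dy":0,"dz":0,"twist":0},
    {"dx":-2.5,"dy":0,"dz":0,"twist":0},
    {"dx":-4,"dy":0,"dz":0,"twist":0},
    {"dx":-6,"dy":0,"dz":0,"twist":0},
    {"dx":-8,"dy":0,"dz":0,"twist":0},
    {"dx":-10,"dy":0,"dz":0,"twist":0},
    {"dx":-12,"dy":0,"dz":0,"twist":0},
    {"dx":-12,"dy":0,"dz":0,"twist":0}
  ]
}}

```text
clock: 15.83
position: [0.5594, -0.1348, 0.3754]
tool_rot: [-2.346, 1.566, 2.144]
force: [0.8, -0.4, 0.4]
grip_width: 0.0551
```

```bash
python3 - <<'E'
from h import *
rep()
for n in("side","top"):
    im=imaging.grab_frame(n); cv2.imwrite(f"pics/{n}14.png",im[:,:,::-1])
E
```

```text
t 15.83 st mm [   3.1 -133.5  375.4] F st [ 0.9 -0.2  0.4] w 0.0551
axes in station
 [[-0.003  1.    -0.003]
 [ 0.003 -0.003 -1.   ]
 [-1.    -0.003 -0.003]] twist for y->x -0.003 q [ 0.44  0.36 -0.42  1.53  0.15  1.29 -0.22]
```

View pics/side14.png

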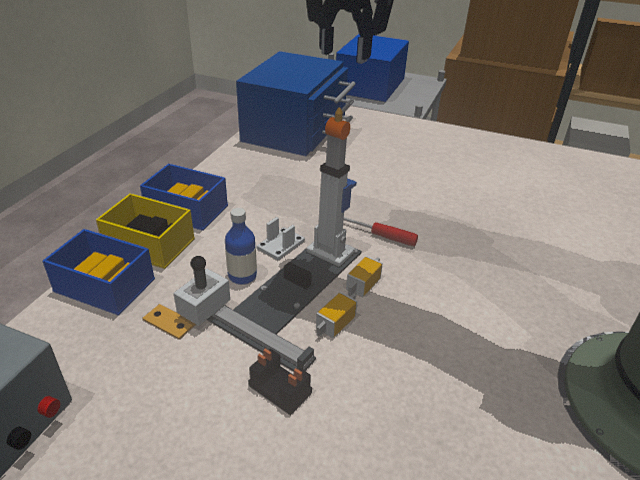

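View pics/top14.png

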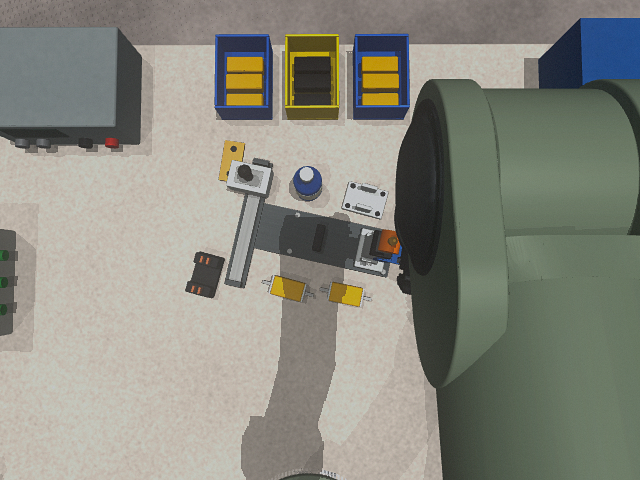

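```bash
python3 - <<'E'
from workcell import order
print(order.job_done())
E
```

```text
the job is handed in; nothing more can be done
None
```

The test probe mast is upright at its stop and released, and I handed the job in at about 16 s of the 58 s allowed.

- **Jig block:** I pushed it to the +x end, away from the black fuse holder base. The stop was confirmed by force: 34 N on the fingers with less than 1 mm of further movement. The later pictures show it still there.
- **Button and tube:** With the mast lying, I pressed the button flush (10.8 N). I then pushed the tube out against the ledge with the finger raised clear of the button. A picture after I backed off shows the button fully up at the second hole. I did not push again to test the lock.
- **Mast:** I pinched it at the head and swung it up. My measured angle at the stop was 1.64 rad against the stated 1.6, about 8 mm at the head. That is probably calibration or grip error, and the stop itself pushed back with 7.4 N.
- **Last checks:** The final pictures show the mast standing on its own and the gripper clear above it. The loose things look as they did at the start, compared by eye. The button was not visible in those pictures, because the upright mast hides it.

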